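# Tip the nuts into the wash basket, then hold the wash tank open

## Task

I am about to wash these four nuts: pick up the tray by its bridge handle with the nuts in it, tip it so that they slide off its open end into the yellow wash basket (do not touch the nuts with the fingers), and stand the empty tray back flat on the bench, clear of the basket. Then raise the wash tank's lid, which falls shut by itself, to 50 degrees from closed and hold it there with the gripper, keeping still, so that I can lower the basket in: the job finishes with you still holding the lid up. Leave the basket standing where it is and do not disturb the other things on the bench.

Things in the scene. Friction and masses are not known exactly. Their poses are not given: they have to be found in the camera images.
- tray: Loose aluminium tote tray, 150 (x) by 94 (y) mm, 0.3 kg. Origin: centre of its underside. Floor 4 mm thick; walls 4 mm thick, 28 mm high on both long (y) sides and at the +x end; the -x end is open, without a lip: the pieces slide off there. The nuts begin to slide on it at a slope of about 25 to 35 degrees
- tray_grip (a point): Centre of the tray's red bridge handle, 85 mm above the tray's underside, over its middle: a bar along the tray's y, 14 mm thick in x, 20 mm tall, 86 mm long, on two posts rising from the long walls. Axes as the tray's
- tray_lip (a point): Middle of the tray's open end, on its floor: 75 mm along -x from the tray's origin, 4 mm up
- nut0: Loose steel hex nut, 30 mm across flats, 16 mm high, 0.06 kg, lying flat in the tray (4 alike, in the rear half and the middle of the tray). Origin: centre of its underside
- nut1: Loose steel hex nut, 30 mm across flats, 16 mm high, 0.06 kg, lying flat in the tray (4 alike, in the rear half and the middle of the tray). Origin: centre of its underside
- nut2: Loose steel hex nut, 30 mm across flats, 16 mm high, 0.06 kg, lying flat in the tray (4 alike, in the rear half and the middle of the tray). Origin: centre of its underside
- nut3: Loose steel hex nut, 30 mm across flats, 16 mm high, 0.06 kg, lying flat in the tray (4 alike, in the rear half and the middle of the tray). Origin: centre of its underside
- basket: Yellow wash basket with dark slots, open on top, 140 by 140 by 60 mm high, walls and floor 4 mm, 0.8 kg, standing loose on the bench. Origin: centre of its underside. Basket and tray may be found in each other's places
- basket_in (a point): Centre of the basket's inner floor, 4 mm above the bench
- tank: Grey wash tank, fixed to the bench, 220 (x) by 260 (y) by 110 mm high, with a blue lid on top. Its own +x side (the hinge side) is turned roughly towards the robot (yaw about pi). Origin: centre of its underside
- tank_lid (a joint): Opening angle of the tank's lid in rad: 0 closed (as it starts), growing as its far edge is raised towards the robot (0.873 = 50 degrees). It turns freely and falls shut from any angle below about 1.4. The lid is a blue plate 220 by 260 by 8 mm, 0.5 kg
- tank_lid_handle (a point): Middle of the black round bar handle on top of the lid: diameter 11 mm, 100 mm long, parallel to the hinge, standing on two thin posts near its ends (42 mm either side of the middle), its axis 35 mm above the lid's top face, 30 mm in from the free edge. Seen from the hinge axis it lies 190 mm along the lid and 43 mm up from the lid's lower face
- tank_lid_hinge (a point): Middle of the lid's hinge axis, at the upper rim of the tank's side facing the robot, 110 mm above the bench; the axis is horizontal, along the tank's y
- hammer: Bystander: hammer with wooden handle, 260 mm long, lying
- wrench: Bystander: steel wrench, 180 mm long, lying
- wire_brush: Bystander: brush with a wooden handle, 200 mm, lying
- spray_can: Bystander: green can, 60 mm diameter, 170 mm high, upright
- wire_spool: Bystander: copper wire spool, 110 mm diameter, 50 mm high
- bracket: Bystander: bent steel bracket, 90 by 120 by 34 mm high
Things that resemble listed ones, but are neither listed nor needed, are in the scene too. There is more than one size of the basket; the job needs the smaller.

How it is judged:
By the outcome, as a careful person would: the job done as asked, in the order asked, and still so for the second after the job is handed in, while the arm keeps its last pose, push and grip.
It also fails if it takes over 72 s, if anything falls off the work surface, if the arm or the gripper's body presses on something with over 40 N, if the wrist force passes 120 N, or if a joint passes its speed limit or range.

## Robot

A 6-joint arm with a two-finger parallel gripper is mounted at the origin on the work surface. World frame = base frame: x ahead of the robot, y to its left, z up, the work surface at z = 0. Lengths are in m, angles in rad, forces in N, time in s.
With the tool pointing down it reaches from about 0.375 to 0.9 m from the base axis. Payload 3.1 kg.
Tool frame: the origin (TCP) lies midway between the tips of the shut fingers; the grasp point (between the pads) lies manip.grip_depth behind it (manip.grip_depth is the distance from the TCP to the grasp point, in m); z points along the fingers, y is the direction in which the jaws open and shut (so a half turn about z gives the same grasp; the last joint's range is limited). The gripper opens to 85 mm and grips with 20 to 120 N. Pads are 22 mm wide; open, the fingers measure 114 mm over their backs; the gripper's body (76 mm by 85 mm) begins 54 mm behind the grasp point. The pads swing forward as they close: fully open they stand 13 mm farther back than shut.
Start: joints at [1.079, 0.527, 1.433, -0, 1.181, -0.178], TCP at [0.193, 0.594, 0.231] pointing down, gripper open.
Joint ranges: [-3.08, 3.08], [-0.75, 2.2], [0.22, 2.44], [-1.43, 4.57], [0, 2.65], [-2.85, 2.85]. Speed limits (rad/s): [2.79, 2.79, 3.14, 3.14, 3.14, 3.14].

## Interface

Orientations are given as a unit quaternion [x, y, z, w].
In Python, from station import manip, vision gives the robot as it stands.
- The arm moves only by the shell command python3 -m crank 'ROWS' [FORCE]. ROWS is JSON, a list of rows, each an object with "grip": the closure, from 0 (fully open) to 1 (shut); "offset": the shift along the tool's x, y, z in mm, a list of three; "angular": the turn, a rotation vector about the tool's x, y, z in degrees, a list of three. A call has 1 to 10 rows; each row is the pose to reach, as a shift and turn from the pose commanded when the call began, along the tool's axes at that moment; what a row does not reach only later rows make up. A row lasts 1/10 s, in which the tool goes at most 50 mm and 8.59 degrees, less where a joint would pass 70% of its speed; a pose out of reach is approached as far as the arm can. A call with a gripper value outside its range is refused whole. The fingers move at their own pace and stop on an object; FORCE is the grip in N (left out, the last holds). Time passes only in rows, so rows that repeat a pose let the fingers close. It gives the time, the measured TCP pose, the force and the opening at its end, in the units of the state.
- manip.sense(): the state, without advancing time (a new reading comes with each control period).
- vision.snapshot(name): name is "scene" or "top" or "wrist"; returns a dict with "pixels" (400x640x3 uint8, red, green, blue), "intrinsics" (3x3 intrinsics, pixels), "dist" ([k1, k2, p1, p2, k3] as OpenCV has them; the pictures are not rectified), "R" (3x3) and "t" (3): a world point X has camera coordinates R X + t. Camera axes: x right, y down, z forward; pixel columns grow to the right and rows downward; lengths in m; the calibration is good to about 2 mm. A picture is of the moment at which its call begins. There is no depth.
- manip.sign_off(): hands the job in, once; it reports no verdict.
The state is a dict: "t": time; "q": joint angles; "qd": joint speeds; "tau": joint torques, N m; "tcp_pos": TCP position; "tool_rot": TCP orientation; "force": force on the tool from outside, world axes, zero at the start; "ft_torque": the same for the moment, N m; "finger_gap": opening from 0.0 (shut) to 1.0 (fully open).
Only numpy, scipy, OpenCV 4.12 (cv2) and the standard library are available. Lean on these libraries where they do the work, as an engineer would, in place of code of your own. Each camera call takes 0.05 s, during which the arm holds its last target.

## Working session

There is one attempt and no reset: what is moved stays moved. The work goes in short steps, Python scripts to look and compute and a shell command to move; the robot and the scene stay as the last step left them, time stands still between calls to the robot, and variables do not carry over. Pictures are saved under pics/ and viewed, and the job is handed in when it is done.

```bash
ls; mkdir -p pics
python3 - <<'E'
from station import manip, vision
import cv2
print(manip.sense(), manip.grip_depth)
for n in ["scene","top","wrist"]:
    s=vision.snapshot(n); cv2.imwrite(f"pics/{n}0.png",s["pixels"][:,:,::-1])
    print(n,s["intrinsics"],s["dist"],s["R"],s["t"])
E
```

```text
pics
{'t': 0.0, 'q': array([ 1.07848688e+00,  5.28433361e-01,  1.43392911e+00,  8.51169970e-06,
        1.18139807e+00, -1.78484619e-01]), 'qd': array([ 0.00138496,  0.00070642,  0.00024634, -0.00252399, -0.00101618,
        0.00086305]), 'tau': array([ 1.17937023e-03, -4.42351770e+01, -1.78027940e+01, -1.60580703e-04,
        8.39119573e-03,  4.83783040e-06]), 'tcp_pos': array([0.19254758, 0.59383547, 0.23034525]), 'tool_rot': array([ 1.56270811e-01,  9.87713652e-01, -1.02225061e-03, -3.60489858e-04]), 'force': array([ 0.05024436, -1.22426761,  0.36247076]), 'ft_torque': array([ 0.07282186, -0.03545533,  0.00698899]), 'finger_gap': 1.001716970449255} 0.0187
scene [[380.18268116   0.         317.33923021]
 [  0.         380.18268116 195.27704407]
 [  0.           0.           1.        ]] [-0.01192473  0.          0.          0.          0.        ] [[-0.74985857  0.66158539 -0.00411112]
 [ 0.47199172  0.53059301 -0.70405602]
 [-0.46361184 -0.52988285 -0.71013254]] [ 0.39054742 -0.11887421  1.60771878]
top [[496.79589016   0.         318.41358706]
 [  0.         496.79589016 201.14035114]
 [  0.           0.           1.        ]] [-0.04418258  0.          0.          0.          0.        ] [[-8.45823685e-03 -9.99964112e-01 -4.82974005e-04]
 [-9.94368625e-01  8.46192954e-03 -1.05638221e-01]
 [ 1.05638516e-01 -4.13258894e-04 -9.94404512e-01]] [-0.07447218  0.50404926  1.78120487]
wrist [[325.67189688   0.         319.70796754]
 [  0.         325.67189688 202.09835342]
 [  0.           0.           1.        ]] [0.00962178 0.         0.         0.         0.        ] [[ 0.30893912  0.95107771 -0.00279579]
 [ 0.91018476 -0.29480054  0.29095762]
 [ 0.27589911 -0.09243287 -0.95673186]] [-0.62405005 -0.03767332  0.38071996]
```

View pics/scene0.png

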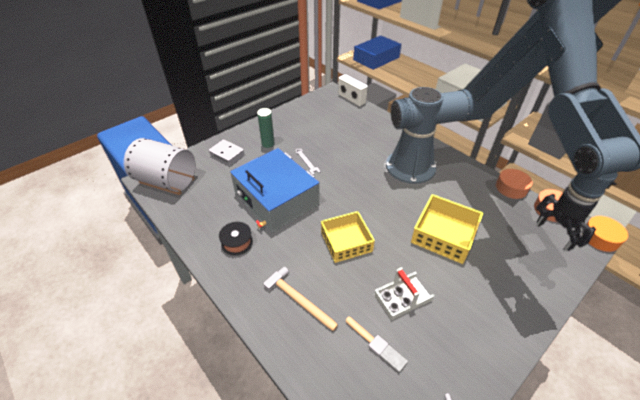

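View pics/top0.png

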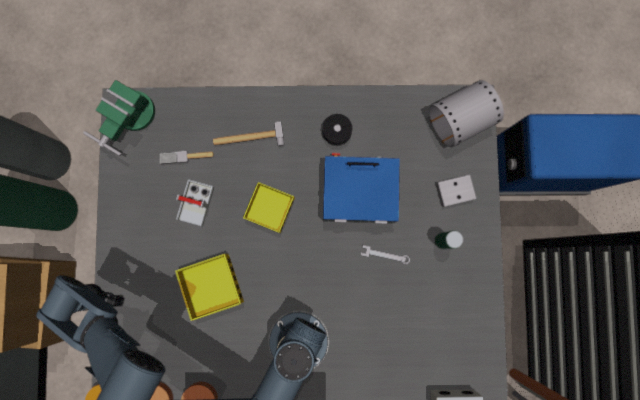

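View pics/wrist0.png

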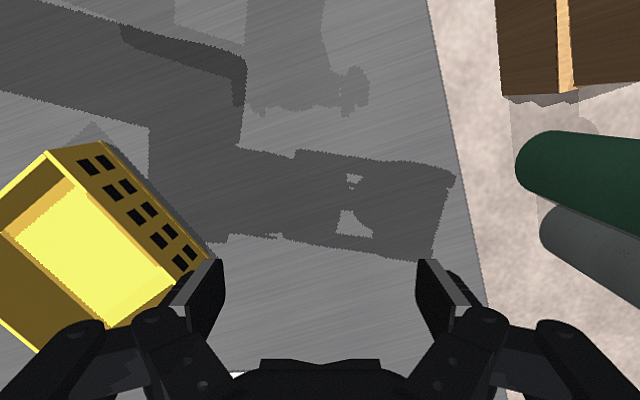

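Run:
```python
import cv2, numpy as np
a=cv2.imread("pics/top0.png"); b=cv2.imread("pics/scene0.png")
c1=cv2.resize(a[165:240,165:305],(784,420),interpolation=cv2.INTER_CUBIC)
cv2.imwrite("pics/c1.png",c1) # 5.6x
c2=cv2.resize(b[260:330,360:450],(720,560),interpolation=cv2.INTER_CUBIC); cv2.imwrite("pics/c2.png",c2) #8x
c3=cv2.resize(a[145:230,310:410],(700,595),interpolation=cv2.INTER_CUBIC); cv2.imwrite("pics/c3.png",c3) #7x
```

```text
(no output)
```

View pics/c1.png

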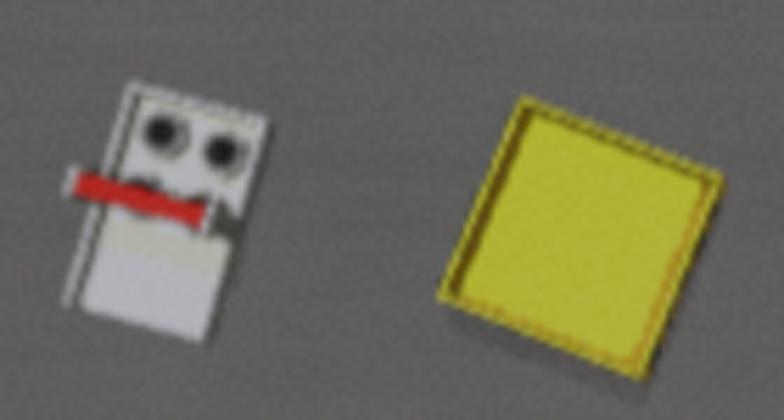

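View pics/c2.png

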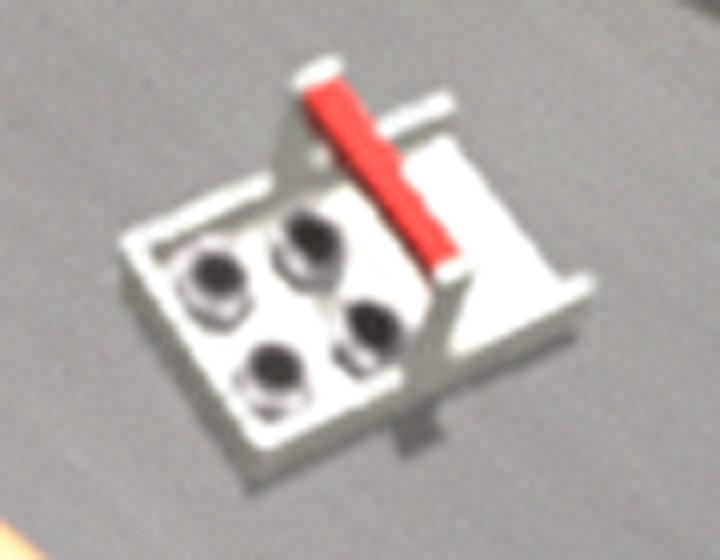

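View pics/c3.png

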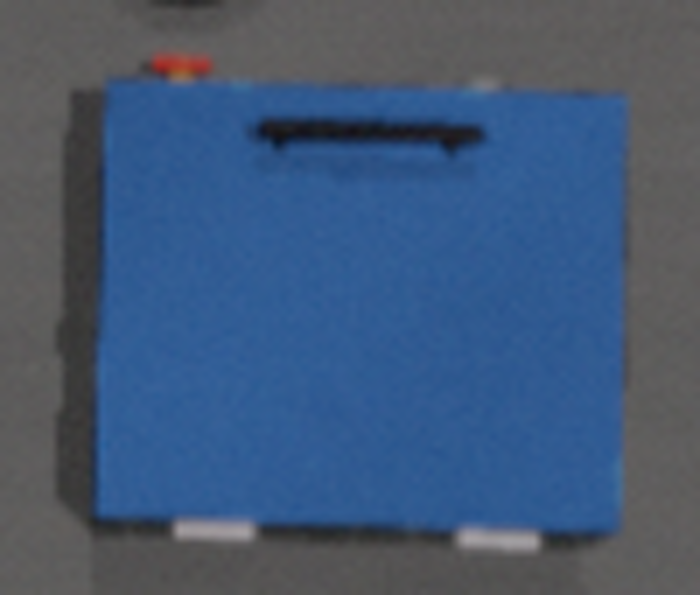

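```bash
cat > h.py <<'E'
import numpy as np, cv2, pickle
from station import manip, vision
from scipy.spatial.transform import Rotation as Rn
def ray(s,uv):
    p=cv2.undistortPoints(np.array([[uv]],float),s["intrinsics"],np.array(s["dist"]))[0,0]
    d=s["R"].T@np.array([p[0],p[1],1]); c=-s["R"].T@s["t"]; return c,d
def onz(s,uv,z):
    c,d=ray(s,uv); return c+d*(z-c[2])/d[2]
def proj(s,X):
    r,_=cv2.Rodrigues(s["R"]); return cv2.projectPoints(np.array(X,float).reshape(-1,3),r,s["t"],s["intrinsics"],np.array(s["dist"]))[0].reshape(-1,2)
def crop(uv,sc,off): return ((uv[0]+.5)/sc-.5+off[0],(uv[1]+.5)/sc-.5+off[1])
def snap(n,f):
    s=vision.snapshot(n); cv2.imwrite(f"pics/{f}.png",s["pixels"][:,:,::-1]); return s
E
python3 - <<'E'
from h import *
s=vision.snapshot("top"); sc=vision.snapshot("scene")
pickle.dump((s,sc),open("cal.pkl","wb"))
o=(165,165)
for n,p,z in [("tray RL",(130,82),.028),("RR",(268,118),.028),("OL",(68,305),.028),("OR floor",(207,340),.004),("hL",(66,183),.095),("hR",(216,218),.095)]:
    print(n,onz(s,crop(p,5.6,o),z))
for n,p in [("b",(525,98)),("b",(722,178)),("b",(645,380)),("b",(440,298))]: print(n,onz(s,crop(p,5.6,o),.06))
o=(310,145)
for n,p,z in [("lid",(105,80),.118),("lid",(627,95),.118),("lid",(620,528),.118),("lid",(97,520),.118),("hdl",(255,132),.153),("hdl",(485,133),.153)]: print(n,onz(s,crop(p,7,o),z))
o=(360,260)
for n,p,z in [("tray left post",(320,70),.095),("right post",(450,265),.095),("RL",(125,240),.028),("RR",(250,440),.028),("OL",(450,100),.028),("OR",(590,280),.028)]:
    print("S",n,onz(sc,crop(p,8,o),z))
E
```

```text
tray RL [0.58808983 0.3993239  0.028     ]
RR [0.563473   0.30822174 0.028     ]
OL [0.44214003 0.43699604 0.028     ]
OR floor [0.42014719 0.35154416 0.004     ]
hL [0.51408814 0.42069856 0.095     ]
hR [0.49119533 0.32562207 0.095     ]
b [0.5704515  0.13628721 0.06      ]
b [0.51775231 0.01014172 0.06      ]
b [0.38928199 0.05938476 0.06      ]
b [0.44243817 0.18988991 0.06      ]
lid [ 0.65189933 -0.10153263  0.118     ]
lid [ 0.64225646 -0.3618252   0.118     ]
lid [ 0.42604126 -0.35275117  0.118     ]
lid [ 0.43223996 -0.09544711  0.118     ]
hdl [ 0.6185766  -0.17391332  0.153     ]
hdl [ 0.61719071 -0.28611366  0.153     ]
S tray left post [0.48440178 0.33222652 0.095     ]
S right post [0.51351104 0.41640225 0.095     ]
S RL [0.55768683 0.31014898 0.028     ]
S RR [0.58478624 0.39645751 0.028     ]
S OL [0.41433932 0.35324891 0.028     ]
S OR [0.43857952 0.43907561 0.028     ]
```

```bash
cat >> h.py <<'E'
def Rtool(yaw,pitch=0):
    """tool y horizontal yaw (deg) when pitch=0 & z down; pitch deg leans tool so z points toward +ydir (tool z = down*cos+ydir*sin)"""
    a=np.radians(yaw); p=np.radians(pitch)
    h=np.array([np.cos(a),np.sin(a),0]); dn=np.array([0,0,-1.])
    z=dn*np.cos(p)+h*np.sin(p); y=h*np.cos(p)-dn*np.sin(p); x=np.cross(y,z)
    return np.c_[x,y,z]
def rel(pos,R,st=None):
    st=st or manip.sense(); R0=Rn.from_quat(st["tool_rot"]).as_matrix(); p0=np.array(st["tcp_pos"])
    off=R0.T@(np.array(pos)-p0)*1000; rv=Rn.from_matrix(R0.T@R).as_rotvec(degrees=True)
    print("offset",off.round(1),"ang",rv.round(1)); return off,rv
def log():
    st=manip.sense(); open("log.txt","a").write(repr([list(st["q"]),list(st["tcp_pos"]),list(st["tool_rot"])])+"\n"); 
    print("t",round(st["t"],2),"q",st["q"].round(3),"p",st["tcp_pos"].round(4),"z",Rn.from_quat(st["tool_rot"]).as_matrix()[:,2].round(3),"F",st["force"].round(1),"gap",round(st["finger_gap"],3))
E
python3 - <<'E'
from h import *
log(); rel((.501,.374,.20),Rtool(-15.2))
E
```

```text
t 0.25 q [ 1.079  0.528  1.433 -0.     1.181 -0.179] p [0.1927 0.5942 0.2308] z [-0.    -0.001 -1.   ] F [ 0.2  0.1 -1.1] gap 1.001
offset [-361.2 -114.3   30.9] ang [-0.1  0.  87.2]
```

```bash
python3 -m crank '[{"grip":0,"offset":[-361,-114,31],"angular":[0,0,87]},{"grip":0,"offset":[-361,-114,31],"angular":[0,0,87]},{"grip":0,"offset":[-361,-114,31],"angular":[0,0,87]},{"grip":0,"offset":[-361,-114,31],"angular":[0,0,87]},{"grip":0,"offset":[-361,-114,31],"angular":[0,0,87]},{"grip":0,"offset":[-361,-114,31],"angular":[0,0,87]},{"grip":0,"offset":[-361,-114,31],"angular":[0,0,87]},{"grip":0,"offset":[-361,-114,31],"angular":[0,0,87]},{"grip":0,"offset":[-361,-114,31],"angular":[0,0,87]},{"grip":0,"offset":[-361,-114,31],"angular":[0,0,87]}]'
python3 - <<'E'
from h import *
log(); rel((.501,.374,.20),Rtool(-15.2))
E
```

```text
t: 1.25
tcp_pos: [0.5023, 0.3733, 0.1998]
tool_rot: [0.79, 0.613, -0.0, -0.0]
force: [-0.2, 0.1, -1.0]
finger_gap: 1.0
t 1.25 q [0.461 0.564 1.462 0.    1.117 0.713] p [0.5023 0.3733 0.1998] z [-0.001 -0.    -1.   ] F [-0.2  0.1 -1. ] gap 1.0
offset [ 0.4 -1.4 -0.2] ang [-0.   0.   0.8]
```

Run:
```python
from h import *
s=snap("wrist","w1")
print(proj(s,[[.501,.374,.095]]))
R=np.array([[np.cos(np.radians(-15.2)),-np.sin(np.radians(-15.2))],[np.sin(np.radians(-15.2)),np.cos(np.radians(-15.2))]])
im=cv2.imread("pics/w1.png")
for x,y,z in [(-75,47,28),(-75,-47,28),(75,47,28),(75,-47,28),(-7,43,95),(7,43,95),(-7,-43,95),(7,-43,95),(-75,0,4)]:
    w=R@np.array([x,y])/1000+[.501,.374]; u=proj(s,[[w[0],w[1],z/1000]])[0]; cv2.circle(im,tuple(int(v) for v in u.round()),3,(0,255,0),1)
cv2.imwrite("pics/w1b.png",im)
```

```text
[[318.26015429 200.48703745]]
```

View pics/w1b.png

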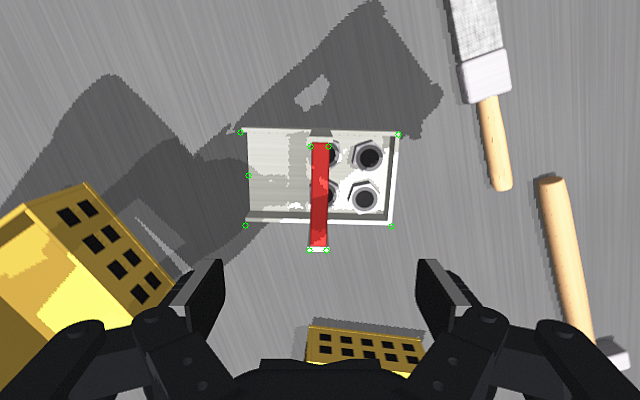

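```bash
python3 -m crank '[{"grip":0,"offset":[0.4,-1.4,30],"angular":[0,0,0.8]},{"grip":0,"offset":[0.4,-1.4,65],"angular":[0,0,0.8]},{"grip":0,"offset":[0.4,-1.4,100],"angular":[0,0,0.8]},{"grip":0,"offset":[0.4,-1.4,125],"angular":[0,0,0.8]},{"grip":0,"offset":[0.4,-1.4,134],"angular":[0,0,0.8]},{"grip":0,"offset":[0.4,-1.4,134],"angular":[0,0,0.8]},{"grip":0,"offset":[0.4,-1.4,134],"angular":[0,0,0.8]}]'
python3 - <<'E'
from h import *
log(); snap("wrist","w2")
E
```

```text
t: 2.0
tcp_pos: [0.5006, 0.3759, 0.0674]
tool_rot: [0.792, 0.611, 0.001, 0.0]
force: [0.6, -0.2, 0.0]
finger_gap: 1.001
t 2.0 q [ 0.466  0.74   1.552 -0.     0.848  0.722] p [0.5006 0.3759 0.0674] z [ 0.002  0.001 -1.   ] F [ 0.6 -0.2  0. ] gap 1.001
```

View pics/w2.png

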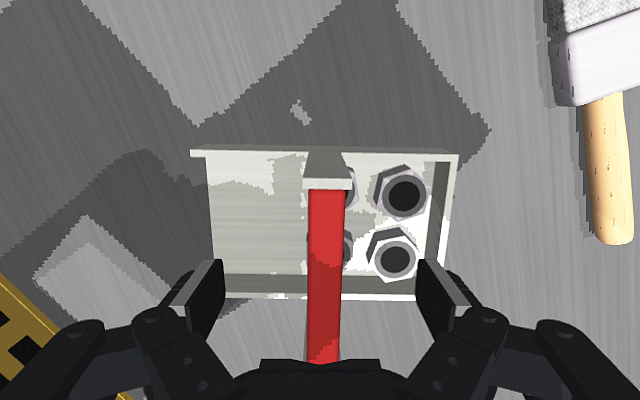

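```bash
python3 -m crank '[{"grip":0,"offset":[0,2,1],"angular":[0,0,0]},{"grip":0.5,"offset":[0,2,1],"angular":[0,0,0]},{"grip":1,"offset":[0,2,1],"angular":[0,0,0]},{"grip":1,"offset":[0,2,1],"angular":[0,0,0]},{"grip":1,"offset":[0,2,1],"angular":[0,0,0]},{"grip":1,"offset":[0,2,1],"angular":[0,0,0]},{"grip":1,"offset":[0,2,1],"angular":[0,0,0]},{"grip":1,"offset":[0,2,1],"angular":[0,0,0]}]' 100
python3 - <<'E'
from h import *
log(); snap("wrist","w3")
E
```

```text
t: 2.85
tcp_pos: [0.502, 0.3748, 0.0656]
tool_rot: [0.792, 0.611, 0.0, 0.0]
force: [-0.2, -1.9, 2.3]
finger_gap: 0.149
t 2.85 q [ 0.463  0.744  1.55  -0.     0.848  0.72 ] p [0.502  0.3748 0.0656] z [ 0.001  0.    -1.   ] F [-0.2 -1.9  2.3] gap 0.149
```

View pics/w3.png

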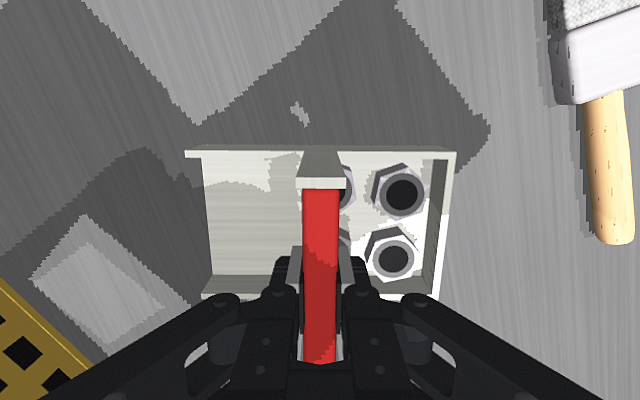

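```bash
python3 -m crank '[{"grip":1,"offset":[0,0,-5],"angular":[0,0,0]},{"grip":1,"offset":[0,0,-20],"angular":[0,0,0]},{"grip":1,"offset":[0,0,-45],"angular":[0,0,0]},{"grip":1,"offset":[0,0,-75],"angular":[0,0,0]},{"grip":1,"offset":[0,0,-105],"angular":[0,0,0]},{"grip":1,"offset":[0,0,-130],"angular":[0,0,0]},{"grip":1,"offset":[0,0,-145],"angular":[0,0,0]},{"grip":1,"offset":[0,0,-150],"angular":[0,0,0]},{"grip":1,"offset":[0,0,-150],"angular":[0,0,0]}]'
python3 - <<'E'
from h import *
log()
from scipy.optimize import least_squares
D=[eval(l) for l in open("log.txt")]
def fk(p,q):
    h,c,d,a2,a3,b3,L=p
    q1,q2,q3,q4,q5,q6=q
    r=c+a2*np.sin(q2)+a3*np.sin(q2+q3)+b3*np.cos(q2+q3)
    z=h+a2*np.cos(q2)+a3*np.cos(q2+q3)-b3*np.sin(q2+q3)
    r+=L*np.sin(q2+q3+q5); z+=L*np.cos(q2+q3+q5)
    return np.array([r*np.cos(q1)-d*np.sin(q1),r*np.sin(q1)+d*np.cos(q1),z])
f=lambda p:np.concatenate([np.r_[fk(p,q)-x] for q,x,_ in D]+[0.003*(np.array(p)-[.15,0,.11,.4,.4,0,.25])])
s=least_squares(f,[.15,0,.11,.4,.4,0,.25]); print(s.x.round(4)); print(np.abs(s.fun[:-7]).max())
E
```

```text
t: 3.8
tcp_pos: [0.5014, 0.3748, 0.2159]
tool_rot: [0.792, 0.611, 0.0, 0.0]
force: [-0.6, -0.8, -6.3]
finger_gap: 0.147
t 3.8 q [0.464 0.546 1.446 0.    1.149 0.72 ] p [0.5014 0.3748 0.2159] z [ 0.  0. -1.] F [-0.6 -0.8 -6.3] gap 0.147
[0.2036 0.0129 0.111  0.5262 0.3944 0.0734 0.2094]
0.00023900558930711746
```

```bash
cat >> h.py <<'E'
P=[0.2036,0.0129,0.111,0.5262,0.3944,0.0734,0.2094]
LO=np.array([-3.08,-.75,.22,-1.43,0,-2.85]);HI=np.array([3.08,2.2,2.44,4.57,2.65,2.85])
def fkf(q,p=P):
    h,c,d,a2,a3,b3,L=p; q1,q2,q3,q4,q5,q6=q
    E=lambda a,t:Rn.from_euler(a,t).as_matrix()
    R1=E("z",q1); R=R1@E("y",q2+q3)@E("z",q4)@E("y",q5)@E("z",q6)@E("z",np.pi/2)
    r=c+a2*np.sin(q2)+a3*np.sin(q2+q3)+b3*np.cos(q2+q3)
    z=h+a2*np.cos(q2)+a3*np.cos(q2+q3)-b3*np.sin(q2+q3)
    return R1@np.array([r,d,z])+L*R[:,2],R
def ik(pos,R,q0):
    from scipy.optimize import least_squares
    def f(q):
        x,Q=fkf(q); return np.r_[(x-pos)*5,Rn.from_matrix(Q.T@R).as_rotvec()]
    s=least_squares(f,np.clip(q0,LO+1e-3,HI-1e-3),bounds=(LO,HI)); return s.x,np.abs(s.fun).max()
E
python3 - <<'E'
from h import *
q=manip.sense()["q"]; print(fkf(q), manip.sense()["tcp_pos"])
print(Rn.from_quat(manip.sense()["tool_rot"]).as_matrix().round(3))
b=np.array([.480,.099])
for yaw in (-112.7,67.3,-22.7,157.3,-60,-150):
  u=np.array([np.cos(np.radians(yaw)),np.sin(np.radians(yaw))])
  qq=q.copy()
  for th in (0,15,30,40,50):
    t=np.radians(th); c,s_=np.cos(t),np.sin(t)
    lip=np.r_[b+u*.035,.085]
    X=np.r_[u*c,s_]; Z=np.r_[-u*s_,c]
    hd=lip+.075*X+.081*Z
    R=Rtool(yaw,th); tcp=hd+.0187*R[:,2]
    if th==0: R0=R
    qq,e=ik(tcp,R,qq); print(yaw,th,qq.round(2),round(e,4),tcp.round(3))
E
```

```text
(array([0.5013451 , 0.37472518, 0.21579701]), array([[ 2.54072524e-01,  9.67185101e-01,  3.64142421e-04],
       [ 9.67185104e-01, -2.54072628e-01,  2.73657576e-04],
       [ 3.57196152e-04,  2.82664254e-04, -9.99999896e-01]])) [0.50143756 0.3747794  0.21588459]
[[ 0.254  0.967  0.   ]
 [ 0.967 -0.254  0.   ]
 [ 0.     0.    -1.   ]]
-112.7 0 [-0.26  0.37  2.01 -0.    0.76  1.7 ] 0.0 [ 0.438 -0.002  0.147]
-112.7 15 [-0.1   0.4   1.92 -0.31  0.93  2.07] 0.0 [0.445 0.015 0.165]
-112.7 30 [ 0.04  0.47  1.82 -0.52  1.15  2.3 ] 0.0 [0.453 0.036 0.176]
-112.7 40 [ 0.12  0.53  1.76 -0.62  1.3   2.4 ] 0.0 [0.46  0.051 0.181]
-112.7 50 [ 0.19  0.61  1.69 -0.7   1.46  2.47] 0.0 [0.466 0.066 0.182]
67.3 0 [ 0.17  0.54  1.69  0.    0.91 -1.01] 0.0 [0.522 0.2   0.147]
67.3 15 [ 0.04  0.46  1.81  0.34  0.79 -1.36] 0.0 [0.515 0.183 0.165]
67.3 30 [-0.1   0.42  1.92  0.74  0.78 -1.81] 0.0 [0.507 0.162 0.176]
67.3 40 [-0.2   0.42  1.99  0.99  0.86 -2.1 ] 0.0 [0.5   0.147 0.181]
67.3 50 [-0.3   0.45  2.05  1.17  0.97 -2.34] 0.0 [0.494 0.132 0.182]
-22.7 0 [-0.09  0.57  1.63 -0.    0.95  0.3 ] 0.0 [0.
[... 659 characters left out ...]
 0.182]
-60 0 [-0.2   0.5   1.76 -0.    0.88  0.85] 0.0 [0.535 0.004 0.147]
-60 15 [-0.09  0.44  1.83 -0.32  0.74  1.18] 0.0 [0.526 0.02  0.165]
-60 30 [ 0.04  0.43  1.9  -0.76  0.7   1.65] 0.0 [0.514 0.039 0.176]
-60 40 [ 0.13  0.45  1.94 -1.04  0.76  1.97] 0.0 [0.506 0.054 0.181]
-60 50 [ 0.22  0.49  1.97 -1.27  0.87  2.23] 0.0 [0.498 0.068 0.182]
-150 0 [-0.18  0.31  2.13  0.    0.7   2.44] 0.0 [0.385 0.044 0.147]
-150 15 [-0.07  0.38  1.96 -0.17  1.03  2.65] 0.0 [0.401 0.053 0.165]
-150 30 [ 0.01  0.49  1.79 -0.25  1.34  2.75] 0.0 [0.42  0.065 0.176]
-150 40 [ 0.05  0.57  1.68 -0.3   1.53  2.78] 0.0 [0.435 0.073 0.181]
-150 50 [ 0.08  0.66  1.58 -0.34  1.72  2.8 ] 0.0 [0.449 0.081 0.182]
```

Run:
```python
from h import *
rel((.4395,.002,.222),Rtool(-112.7))
```

```text
offset [-376.3   34.8   -6.2] ang [-0. -0. 98.]
```

```bash
python3 -m crank '[{"grip":1,"offset":[-4,0,0],"angular":[0,0,1]},{"grip":1,"offset":[-14,1,0],"angular":[0,0,4]},{"grip":1,"offset":[-32,3,-1],"angular":[0,0,9]},{"grip":1,"offset":[-55,5,-1],"angular":[0,0,15]},{"grip":1,"offset":[-80,7,-1],"angular":[0,0,21]},{"grip":1,"offset":[-105,10,-2],"angular":[0,0,27]},{"grip":1,"offset":[-130,12,-2],"angular":[0,0,34]},{"grip":1,"offset":[-153,14,-3],"angular":[0,0,40]},{"grip":1,"offset":[-172,16,-3],"angular":[0,0,45]},{"grip":1,"offset":[-185,17,-3],"angular":[0,0,48]}]'
python3 - <<'E'
from h import *
log();rel((.4395,.002,.222),Rtool(-112.7))
E
```

```text
t: 4.8
tcp_pos: [0.4698, 0.19, 0.2172]
tool_rot: [0.972, 0.234, -0.002, 0.0]
force: [0.3, 0.1, -6.2]
finger_gap: 0.148
t 4.8 q [ 0.164  0.39   1.739 -0.     1.016  1.263] p [0.4698 0.19   0.2172] z [-0.003 -0.001 -1.   ] F [ 0.3  0.1 -6.2] gap 0.148
offset [-112.5  153.7   -4.5] ang [ 0.   0.2 49.7]
```

```bash
python3 -m crank '[{"grip":1,"offset":[-8,11,0],"angular":[0,0,4]},{"grip":1,"offset":[-21,29,0],"angular":[0,0,9]},{"grip":1,"offset":[-36,49,-1],"angular":[0,0,16]},{"grip":1,"offset":[-52,71,-2],"angular":[0,0,23]},{"grip":1,"offset":[-68,93,-2],"angular":[0,0,30]},{"grip":1,"offset":[-83,113,-3],"angular":[0,0,37]},{"grip":1,"offset":[-96,131,-4],"angular":[0,0,43]},{"grip":1,"offset":[-106,145,-4],"angular":[0,0,47]},{"grip":1,"offset":[-111,152,-4],"angular":[0,0,49]},{"grip":1,"offset":[-112.5,153.5,-4.5],"angular":[0,0,49.7]}]'
python3 - <<'E'
from h import *
log();rel((.4395,.002,.222),Rtool(-112.7)); snap("top","t2");
a=cv2.imread("pics/t2.png"); cv2.imwrite("pics/t2c.png",cv2.resize(a[140:300,170:420],(750,480),interpolation=cv2.INTER_CUBIC))
E
```

```text
t: 5.8
tcp_pos: [0.4413, 0.003, 0.2225]
tool_rot: [0.981, -0.195, -0.0, -0.0]
force: [-0.1, 0.3, -6.7]
finger_gap: 0.15
t 5.8 q [-0.248  0.295  1.884  0.     0.963  1.716] p [0.4413 0.003  0.2225] z [-0.001  0.    -1.   ] F [-0.1  0.3 -6.7] gap 0.15
offset [-1.3  1.7  0.5] ang [-0.   0.   0.2]
```

View pics/t2c.png

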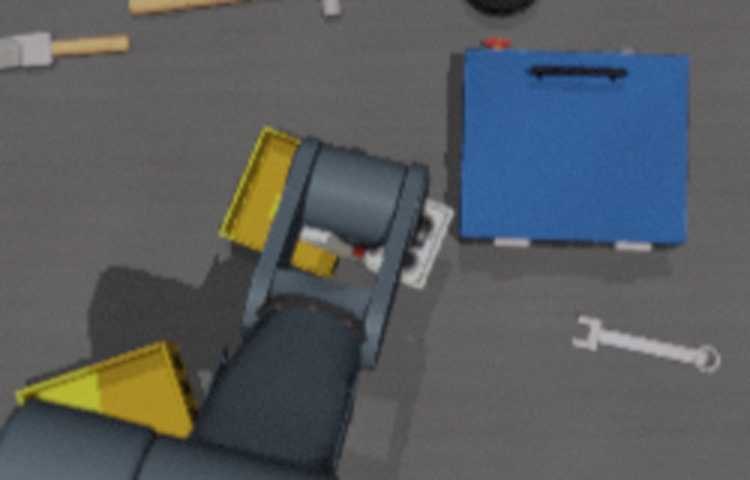

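```bash
cat >> h.py <<'E'
def pour(th,lz,off=.03,yaw=-112.7,b=(.480,.099)):
    u=np.array([np.cos(np.radians(yaw)),np.sin(np.radians(yaw))]); t=np.radians(th)
    lip=np.r_[np.array(b)+u*off,lz]; X=np.r_[u*np.cos(t),np.sin(t)]; Z=np.r_[-u*np.sin(t),np.cos(t)]
    R=Rtool(yaw,th); return lip+.075*X+.081*Z+.0187*R[:,2],R
E
python3 - <<'E'
from h import *
st=manip.sense()
for th,lz in [(5,.155),(10,.14),(15,.12),(20,.1),(20,.08)]: rel(*pour(th,lz),st)
E
```

```text
offset [-1.2 -3.9 -0.9] ang [-5.   0.   0.2]
offset [ -1.2 -10.1   8.3] ang [-10.    0.    0.2]
offset [ -1.2 -16.8  23.1] ang [-15.    0.    0.2]
offset [ -1.1 -24.   38.5] ang [-20.   -0.    0.2]
offset [ -1.1 -24.   58.5] ang [-20.   -0.    0.2]
```

```bash
python3 -m crank '[{"grip":1,"offset":[-1,-1,0],"angular":[-2,0,0]},{"grip":1,"offset":[-1,-4,-1],"angular":[-5,0,0]},{"grip":1,"offset":[-1,-7,3],"angular":[-7.5,0,0]},{"grip":1,"offset":[-1,-10,8],"angular":[-10,0,0]},{"grip":1,"offset":[-1,-13,15],"angular":[-12.5,0,0]},{"grip":1,"offset":[-1,-17,23],"angular":[-15,0,0]},{"grip":1,"offset":[-1,-21,32],"angular":[-18,0,0]},{"grip":1,"offset":[-1,-24,41],"angular":[-20,0,0]},{"grip":1,"offset":[-1,-24,50],"angular":[-20,0,0]},{"grip":1,"offset":[-1,-24,54],"angular":[-20,0,0]}]'
python3 - <<'E'
from h import *
log();snap("scene","s3")
a=cv2.imread("pics/s3.png"); cv2.imwrite("pics/s3c.png",cv2.resize(a[120:290,270:470],(800,680),interpolation=cv2.INTER_CUBIC)[:600])
st=manip.sense()
for th,lz in [(20,.08),(25,.078),(30,.078),(35,.078),(40,.078),(45,.078),(50,.078)]: rel(*pour(th,lz),st)
E
```

```text
t: 6.85
tcp_pos: [0.4495, 0.0273, 0.1677]
tool_rot: [0.966, -0.191, -0.034, 0.17]
force: [-0.5, 0.7, -5.4]
finger_gap: 0.148
t 6.85 q [ 0.02   0.488  1.815 -0.376  1.016  2.209] p [0.4495 0.0273 0.1677] z [-0.131 -0.315 -0.94 ] F [-0.5  0.7 -5.4] gap 0.148
offset [ 0.6 -0.6  3.4] ang [-0.   0.   0.3]
offset [ 0.6 -7.  -1. ] ang [-5.  -0.   0.3]
offset [  0.6 -13.2  -6.8] ang [-10.   -0.    0.3]
offset [  0.7 -20.  -12. ] ang [-15.   -0.    0.3]
offset [  0.7 -27.1 -16.6] ang [-20.   -0.1   0.3]
offset [  0.8 -34.7 -20.5] ang [-25.   -0.1   0.3]
offset [  0.8 -42.5 -23.8] ang [-30.   -0.1   0.3]
```

View pics/s3c.png

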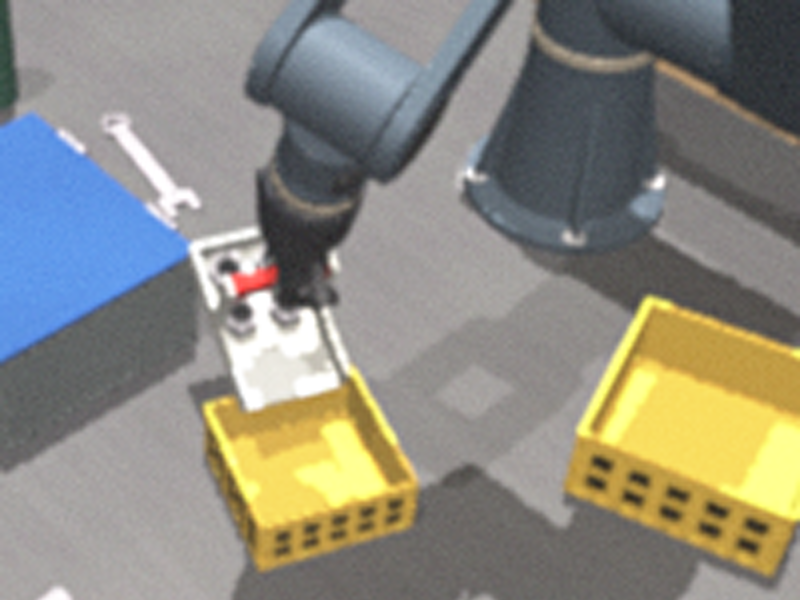

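```bash
python3 -m crank '[{"grip":1,"offset":[0.5,-3,1],"angular":[-2,0,0]},{"grip":1,"offset":[0.5,-7,-1],"angular":[-5,0,0]},{"grip":1,"offset":[0.5,-10,-4],"angular":[-7.5,0,0]},{"grip":1,"offset":[0.5,-13.2,-6.8],"angular":[-10,0,0]},{"grip":1,"offset":[0.5,-16,-9],"angular":[-12,0,0]},{"grip":1,"offset":[0.5,-18.6,-11],"angular":[-14,0,0]},{"grip":1,"offset":[0.5,-21,-13],"angular":[-16,0,0]},{"grip":1,"offset":[0.5,-24,-15],"angular":[-18,0,0]},{"grip":1,"offset":[0.5,-27.1,-16.6],"angular":[-20,0,0]},{"grip":1,"offset":[0.5,-27.1,-16.6],"angular":[-20,0,0]}]'
python3 - <<'E'
from h import *
log();snap("scene","s4")
a=cv2.imread("pics/s4.png"); cv2.imwrite("pics/s4c.png",cv2.resize(a[160:270,300:420],(720,660),interpolation=cv2.INTER_CUBIC)[:600])
st=manip.sense()
for th,lz in [(40,.078),(45,.078),(50,.078),(55,.08)]: rel(*pour(th,lz),st)
E
```

```text
t: 7.9
tcp_pos: [0.4631, 0.0553, 0.1749]
tool_rot: [0.922, -0.183, -0.066, 0.335]
force: [-0.0, -0.6, -3.5]
finger_gap: 0.148
t 7.9 q [ 0.216  0.641  1.645 -0.572  1.341  2.452] p [0.4631 0.0553 0.1749] z [-0.244 -0.593 -0.768] F [-0.  -0.6 -3.5] gap 0.148
offset [-1.1 -0.8  1.1] ang [-0.1 -0.2  0.2]
offset [-1.1 -6.5 -5.2] ang [-5.1 -0.2  0.2]
offset [ -1.  -12.8 -11. ] ang [-10.1  -0.2   0.2]
offset [ -1.  -18.2 -17.7] ang [-15.1  -0.3   0.2]
```

View pics/s4c.png

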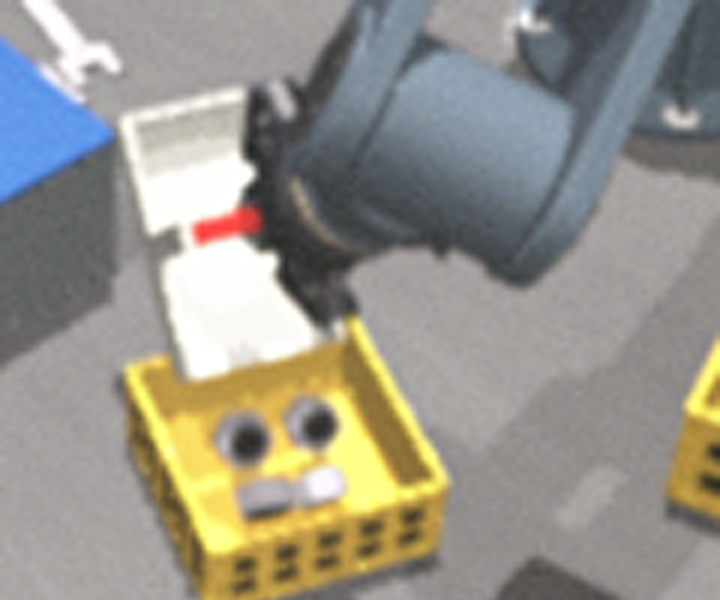

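Run:
```python
from h import *
st=manip.sense()
for th,lz in [(40,.1),(30,.13),(20,.15),(10,.16),(0,.16)]: rel(*pour(th,lz),st)
```

```text
offset [ -1.1  13.3 -15.8] ang [-0.1 -0.2  0.2]
offset [ -1.1  42.3 -24.9] ang [ 9.9 -0.2  0.2]
offset [ -1.2  62.2 -24.8] ang [19.9 -0.2  0.2]
offset [ -1.3  73.  -16.1] ang [29.9 -0.2  0.2]
offset [-1.4 74.4  0.9] ang [39.9 -0.2  0.3]
```

```bash
python3 -m crank '[{"grip":1,"offset":[0,6,-7],"angular":[0,0,0]},{"grip":1,"offset":[-1,18,-18],"angular":[2,0,0]},{"grip":1,"offset":[-1,30,-22],"angular":[6,0,0]},{"grip":1,"offset":[-1,42,-25],"angular":[10,0,0]},{"grip":1,"offset":[-1,53,-25],"angular":[15,0,0]},{"grip":1,"offset":[-1,62,-25],"angular":[20,0,0]},{"grip":1,"offset":[-1,70,-21],"angular":[26,0,0]},{"grip":1,"offset":[-1,74,-14],"angular":[32,0,0]},{"grip":1,"offset":[-1,75,-6],"angular":[37,0,0]},{"grip":1,"offset":[-1.4,74.4,1],"angular":[39.9,0,0]}]'
python3 - <<'E'
from h import *
log();rel((.501,.374,.222),Rtool(-15.2))
E
```

```text
t: 8.95
tcp_pos: [0.4374, 0.0004, 0.2237]
tool_rot: [0.981, -0.195, 0.001, 0.0]
force: [0.1, -0.5, -4.2]
finger_gap: 0.148
t 8.95 q [-2.550e-01  2.880e-01  1.892e+00 -1.000e-03  9.600e-01  1.709e+00] p [4.374e-01 4.000e-04 2.237e-01] z [ 0.001 -0.001 -1.   ] F [ 0.1 -0.5 -4.2] gap 0.148
offset [ -84.2 -369.5    1.4] ang [  0.1  -0.  -97.3]
```

```bash
python3 -m crank '[{"grip":1,"offset":[-2,-8,0],"angular":[0,0,-3]},{"grip":1,"offset":[-7,-30,0],"angular":[0,0,-9]},{"grip":1,"offset":[-15,-64,0],"angular":[0,0,-17]},{"grip":1,"offset":[-24,-104,0],"angular":[0,0,-25]},{"grip":1,"offset":[-33,-146,0],"angular":[0,0,-33]},{"grip":1,"offset":[-43,-189,0],"angular":[0,0,-41]},{"grip":1,"offset":[-53,-232,0],"angular":[0,0,-49]},{"grip":1,"offset":[-62,-274,0],"angular":[0,0,-57]},{"grip":1,"offset":[-70,-306,0],"angular":[0,0,-65]},{"grip":1,"offset":[-76,-332,0],"angular":[0,0,-73]}]'
python3 - <<'E'
from h import *
log();rel((.501,.374,.066),Rtool(-15.2))
E
```

```text
t: 9.95
tcp_pos: [0.4946, 0.3387, 0.2227]
tool_rot: [0.903, 0.431, -0.001, 0.001]
force: [0.3, -1.0, -3.8]
finger_gap: 0.146
t 9.95 q [ 0.415  0.504  1.506 -0.003  1.134  1.097] p [0.4946 0.3387 0.2227] z [-0.001 -0.003 -1.   ] F [ 0.3 -1.  -3.8] gap 0.146
offset [ 31.9 -17.4 156.6] ang [  0.    0.2 -23.8]
```

```bash
python3 -m crank '[{"grip":1,"offset":[16,-9,0],"angular":[0,0,-8]},{"grip":1,"offset":[26,-14,10],"angular":[0,0,-16]},{"grip":1,"offset":[32,-17,35],"angular":[0,0,-22]},{"grip":1,"offset":[32,-17,65],"angular":[0,0,-23.8]},{"grip":1,"offset":[32,-17,95],"angular":[0,0,-23.8]},{"grip":1,"offset":[32,-17,120],"angular":[0,0,-23.8]},{"grip":1,"offset":[32,-17,138],"angular":[0,0,-23.8]},{"grip":1,"offset":[32,-17,148],"angular":[0,0,-23.8]},{"grip":1,"offset":[32,-17,152],"angular":[0,0,-23.8]},{"grip":1,"offset":[32,-17,152],"angular":[0,0,-23.8]}]'
python3 - <<'E'
from h import *
log()
E
```

```text
t: 10.95
tcp_pos: [0.5025, 0.3728, 0.0701]
tool_rot: [0.797, 0.604, -0.001, 0.001]
force: [1.1, -0.0, -4.2]
finger_gap: 0.144
t 10.95 q [ 0.461  0.737  1.548 -0.002  0.858  0.735] p [0.5025 0.3728 0.0701] z [-0.001 -0.002 -1.   ] F [ 1.1 -0.  -4.2] gap 0.144
```

```bash
python3 -m crank '[{"grip":1,"offset":[0,0,2],"angular":[0,0,0]},{"grip":1,"offset":[0,0,3.5],"angular":[0,0,0]},{"grip":1,"offset":[0,0,4.5],"angular":[0,0,0]},{"grip":1,"offset":[0,0,4.5],"angular":[0,0,0]}]'
```

```text
t: 11.35
tcp_pos: [0.5026, 0.3733, 0.0656]
tool_rot: [0.797, 0.605, -0.0, 0.001]
force: [-0.4, -0.4, -1.3]
finger_gap: 0.144
```

```bash
python3 -m crank '[{"grip":0.7,"offset":[0,0,0.5],"angular":[0,0,0]},{"grip":0.4,"offset":[0,0,0.5],"angular":[0,0,0]},{"grip":0,"offset":[0,0,0],"angular":[0,0,0]},{"grip":0,"offset":[0,0,0],"angular":[0,0,0]},{"grip":0,"offset":[0,0,0],"angular":[0,0,0]},{"grip":0,"offset":[0,0,0],"angular":[0,0,0]},{"grip":0,"offset":[0,0,-20],"angular":[0,0,0]},{"grip":0,"offset":[0,0,-60],"angular":[0,0,0]},{"grip":0,"offset":[0,0,-105],"angular":[0,0,0]},{"grip":0,"offset":[0,0,-155],"angular":[0,0,0]}]'
python3 - <<'E'
from h import *
log();snap("scene","s5")
hg=np.array([.618,-.2306]); yaw=-1.9
rel((hg[0],hg[1],.26),Rtool(yaw))
q=manip.sense()["q"]
u=np.array([np.cos(np.radians(yaw)),np.sin(np.radians(yaw))]); hin=np.array([.428,-.2243])
for k in (0,.5,1):
  qq=q.copy();print("tilt frac",k)
  for a in (0,10,20,30,40,50):
    t=np.radians(a)
    B=np.r_[hin+u*(.19*np.cos(t)-.043*np.sin(t)),.11+.19*np.sin(t)+.043*np.cos(t)]
    R=Rtool(yaw,k*a); tcp=B+.0187*R[:,2]; qq,e=ik(tcp,R,qq); print(a,tcp.round(3),qq.round(2),round(e,4))
E
```

```text
t: 12.35
tcp_pos: [0.5015, 0.3729, 0.2205]
tool_rot: [0.797, 0.604, -0.002, 0.0]
force: [1.7, 0.7, 0.0]
finger_gap: 0.999
t 12.35 q [ 4.610e-01  5.410e-01  1.441e+00 -1.000e-03  1.164e+00  7.350e-01] p [0.5015 0.3729 0.2205] z [-0.003 -0.003 -1.   ] F [1.7 0.7 0. ] gap 0.999
offset [-553.7  270.8  -30.9] ang [  0.7  -0.4 -13.7]
tilt frac 0
0 [ 0.618 -0.231  0.134] [-0.53  0.69  1.42  0.    1.03 -0.49] 0.0
10 [ 0.608 -0.23   0.167] [-0.53  0.64  1.42 -0.    1.08 -0.5 ] 0.0
20 [ 0.592 -0.23   0.197] [-0.55  0.58  1.44 -0.    1.12 -0.51] 0.0
30 [ 0.571 -0.229  0.224] [-0.56  0.52  1.47 -0.    1.15 -0.53] 0.0
40 [ 0.546 -0.228  0.246] [-0.58  0.46  1.51 -0.    1.17 -0.55] 0.0
50 [ 0.517 -0.227  0.264] [-0.61  0.4   1.56 -0.    1.19 -0.58] 0.0
tilt frac 0.5
0 [ 0.618 -0.231  0.134] [-0.53  0.69  1.42  0.    1.03 -0.49] 0.0
10 [ 0.609 -0.23   0.167] [-0.55  0.62  1.47  0.05  0.98 -0.54] 0.0
20 [ 0.595 -0.23   0.197] [-0.57  0.54  1.53  0.11  0.93 -0.6 ] 0.0
30 [ 0.576 -0.229  0.224] [-0.61  0.46  1.6   0.19  0.87 -0.68] 0.0
40 [ 0.552 -0.228  0.247] [-0.65  0.37  1.68  0.28  0.82 -0.78] 0.0
50 [ 0.525 -0.228  0.266] [-0.7   0.29  1.77  0.39  0.77 -0.91] 0.0
tilt frac 1
0 [ 0.618 -0.231  0.134] [-0.53  0.69  1.42  0.    1.03 -0.49] 0.0
10 [ 0.611 -0.23   0.167] [-0.56  0.6   1.52  0.11  0.88 -0.59] 0.0
20 [ 0.598 -0.23   0.198] [-0.6   0.5   1.62  0.28  0.74 -0.75] 0.0
30 [ 0.58  -0.229  0.226] [-0.66  0.42  1.74  0.53  0.62 -1.  ] 0.0
40 [ 0.558 -0.229  0.251] [-0.72  0.34  1.85  0.88  0.56 -1.36] 0.0
50 [ 0.531 -0.228  0.271] [-0.8   0.28  1.97  1.29  0.59 -1.79] 0.0
```

View pics/s5.png

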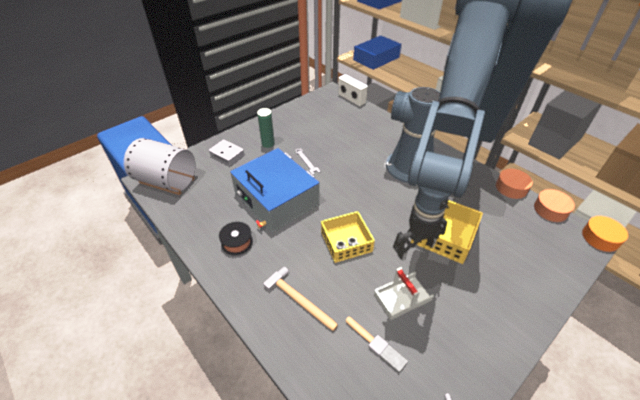

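```bash
python3 -m crank '[{"grip":0,"offset":[-20,10,-10],"angular":[0,0,0]},{"grip":0,"offset":[-60,30,-30],"angular":[0,0,-2]},{"grip":0,"offset":[-105,51,-31],"angular":[0,0,-4]},{"grip":0,"offset":[-150,73,-31],"angular":[0,0,-5]},{"grip":0,"offset":[-195,95,-31],"angular":[0,0,-6]},{"grip":0,"offset":[-240,117,-31],"angular":[0,0,-7]},{"grip":0,"offset":[-285,139,-31],"angular":[0,0,-8]},{"grip":0,"offset":[-330,161,-31],"angular":[0,0,-9]},{"grip":0,"offset":[-370,181,-31],"angular":[0,0,-10]},{"grip":0,"offset":[-400,196,-31],"angular":[0,0,-11]}]'
python3 - <<'E'
from h import *
log();rel((.618,-.2306,.24),Rtool(-1.9))
E
```

```text
t: 13.4
tcp_pos: [0.5838, -0.0677, 0.2516]
tool_rot: [0.736, 0.678, -0.001, 0.001]
force: [0.2, -0.2, 0.2]
finger_gap: 0.997
t 13.4 q [-0.304  0.454  1.506 -0.002  1.181 -0.221] p [ 0.5838 -0.0677  0.2516] z [-0.    -0.002 -1.   ] F [ 0.2 -0.2  0.2] gap 0.997
offset [-159.6   47.4   12. ] ang [ 0.   0.1 -2.8]
```

```bash
python3 -m crank '[{"grip":0,"offset":[-35,10,3],"angular":[0,0,-1]},{"grip":0,"offset":[-75,22,6],"angular":[0,0,-2]},{"grip":0,"offset":[-115,34,9],"angular":[0,0,-2.8]},{"grip":0,"offset":[-145,43,11],"angular":[0,0,-2.8]},{"grip":0,"offset":[-157,47,12],"angular":[0,0,-2.8]},{"grip":0,"offset":[-159.6,47.4,12],"angular":[0,0,-2.8]},{"grip":0,"offset":[-159.6,47.4,12],"angular":[0,0,-2.8]}]'
python3 - <<'E'
from h import *
log();s=snap("wrist","w6")
u=np.array([np.cos(np.radians(-1.9)),np.sin(np.radians(-1.9))]);v=np.array([-u[1],u[0]])
im=cv2.imread("pics/w6.png"); H=np.array([.618,-.2306])
for d,z in [(-.05,.153),(0,.153),(.05,.153)]:
    p=proj(s,[np.r_[H+v*d,z]])[0]; print(p.round(1)); cv2.circle(im,tuple(int(x) for x in p.round()),3,(0,255,0),1)
hin=np.array([.428,-.2243])
for a,b in [(.22,.13),(.22,-.13)]:
    p=proj(s,[np.r_[hin+u*a+v*b,.118]])[0]; cv2.circle(im,tuple(int(x) for x in p.round()),3,(0,0,255),1)
cv2.imwrite("pics/w6.png",im)
E
```

```text
t: 14.1
tcp_pos: [0.6174, -0.2265, 0.2396]
tool_rot: [0.718, 0.696, -0.001, -0.0]
force: [-0.4, -1.4, 0.7]
finger_gap: 0.998
t 14.1 q [-5.210e-01  5.650e-01  1.335e+00 -1.000e-03  1.243e+00 -4.890e-01] p [ 0.6174 -0.2265  0.2396] z [-0.002 -0.    -1.   ] F [-0.4 -1.4  0.7] gap 0.998
[320.9 273.2]
[321.1 213.3]
[321.3 145.6]
```

View pics/w6.png

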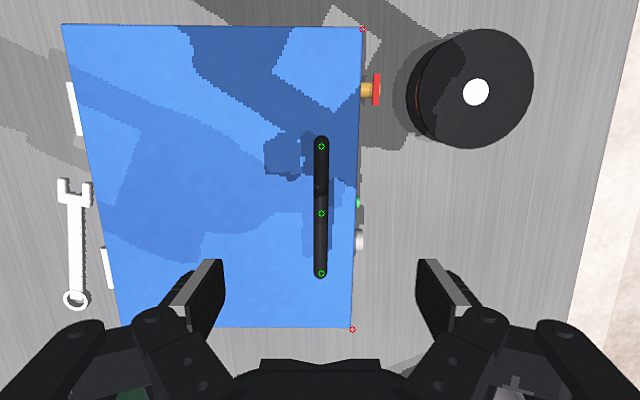

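```bash
python3 -m crank '[{"grip":0,"offset":[-2,0,30],"angular":[0,0,0]},{"grip":0,"offset":[-4,0.5,65],"angular":[0,0,0]},{"grip":0,"offset":[-4,0.5,90],"angular":[0,0,0]},{"grip":0,"offset":[-4,0.5,102],"angular":[0,0,0]},{"grip":0,"offset":[-4,0.5,105],"angular":[0,0,0]},{"grip":0.4,"offset":[-4,0.5,105],"angular":[0,0,0]},{"grip":0.8,"offset":[-4,0.5,105],"angular":[0,0,0]},{"grip":1,"offset":[-4,0.5,105],"angular":[0,0,0]},{"grip":1,"offset":[-4,0.5,105],"angular":[0,0,0]},{"grip":1,"offset":[-4,0.5,105],"angular":[0,0,0]}]' 60
python3 - <<'E'
from h import *
log();snap("wrist","w7")
E
```

```text
t: 15.15
tcp_pos: [0.6184, -0.2319, 0.1357]
tool_rot: [0.718, 0.696, -0.001, 0.001]
force: [-0.5, -0.0, -0.3]
finger_gap: 0.145
t 15.15 q [-0.527  0.684  1.421 -0.002  1.036 -0.494] p [ 0.6184 -0.2319  0.1357] z [ 0.    -0.002 -1.   ] F [-0.5 -0.  -0.3] gap 0.145
```

View pics/w7.png

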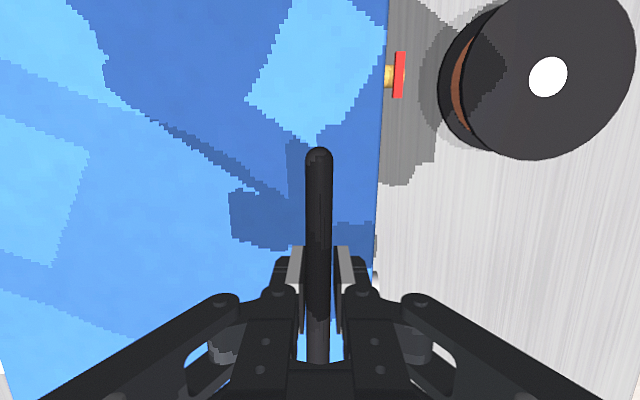

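```bash
python3 -m crank '[{"grip":1,"offset":[0,0,0],"angular":[0,0,0]},{"grip":1,"offset":[0,0,0],"angular":[0,0,0]}]'
cat >> h.py <<'E'
def lid(a,k=.5,yaw=-1.9,lev=.0173,hin=(.428,-.2243)):
    u=np.array([np.cos(np.radians(yaw)),np.sin(np.radians(yaw))]);t=np.radians(a)
    B=np.r_[np.array(hin)+u*(.19*np.cos(t)-.043*np.sin(t)),.11+.19*np.sin(t)+.043*np.cos(t)]
    R=Rtool(yaw,k*a); return B+lev*R[:,2],R
E
python3 - <<'E'
from h import *
log(); st=manip.sense()
for a in (0,2,4,7,10,13,16,19,22,25,28): print(a,end=" "); rel(*lid(a),st)
E
```

```text
t: 15.4
tcp_pos: [0.6177, -0.2318, 0.1358]
tool_rot: [0.718, 0.696, -0.001, 0.0]
force: [-2.3, 0.3, 5.6]
finger_gap: 0.109
t 15.4 q [-0.527  0.684  1.421 -0.003  1.037 -0.494] p [ 0.6177 -0.2318  0.1358] z [-0.001 -0.002 -1.   ] F [-2.3  0.3  5.6] gap 0.109
0 offset [1.3 0.2 0.1] ang [-0.1  0.1  0.1]
2 offset [ 1.2 -1.1 -6.5] ang [-1.1  0.1  0.1]
4 offset [  1.2  -2.7 -13.1] ang [-2.1  0.1  0.1]
7 offset [  1.2  -5.4 -22.8] ang [-3.6  0.1  0.1]
10 offset [  1.2  -8.7 -32.3] ang [-5.1  0.1  0.1]
13 offset [  1.2 -12.4 -41.7] ang [-6.6  0.1  0.1]
16 offset [  1.2 -16.7 -50.8] ang [-8.1  0.1  0.1]
19 offset [  1.2 -21.4 -59.7] ang [-9.6  0.1  0.1]
22 offset [  1.2 -26.5 -68.3] ang [-11.1   0.1   0.1]
25 offset [  1.1 -32.1 -76.6] ang [-12.6   0.1   0.1]
28 offset [  1.1 -38.2 -84.6] ang [-14.1   0.1   0.1]
```

```bash
python3 -m crank '[{"grip":1,"offset":[0,-1.1,-6.5],"angular":[-1,0,0]},{"grip":1,"offset":[0,-2.7,-13],"angular":[-2,0,0]},{"grip":1,"offset":[0,-5.4,-22.8],"angular":[-3.5,0,0]},{"grip":1,"offset":[0,-8.7,-32.3],"angular":[-5,0,0]},{"grip":1,"offset":[0,-12.4,-41.7],"angular":[-6.5,0,0]},{"grip":1,"offset":[0,-16.7,-50.8],"angular":[-8,0,0]},{"grip":1,"offset":[0,-21.4,-59.7],"angular":[-9.5,0,0]},{"grip":1,"offset":[0,-26.5,-68.3],"angular":[-11,0,0]},{"grip":1,"offset":[0,-32.1,-76.6],"angular":[-12.5,0,0]},{"grip":1,"offset":[0,-32.1,-76.6],"angular":[-12.5,0,0]}]'
python3 - <<'E'
from h import *
log(); snap("scene","s8"); st=manip.sense(); print(st["ft_torque"])
a=cv2.imread("pics/s8.png"); cv2.imwrite("pics/s8c.png",cv2.resize(a[80:260,200:400],(660,594),interpolation=cv2.INTER_CUBIC))
for a in (25,28,31,34,37,40,43,46,48,50): print(a,end=" "); rel(*lid(a),st)
E
```

```text
t: 16.4
tcp_pos: [0.5854, -0.2305, 0.2133]
tool_rot: [0.714, 0.691, 0.076, 0.08]
force: [1.5, -0.6, -3.1]
finger_gap: 0.108
t 16.4 q [-0.609  0.482  1.603  0.153  0.875 -0.664] p [ 0.5854 -0.2305  0.2133] z [ 0.218 -0.009 -0.976] F [ 1.5 -0.6 -3.1] gap 0.108
[-0.09416191 -0.14199573 -0.09165609]
25 offset [ 1.  -0.3  0.4] ang [0.1 0.1 0.1]
28 offset [ 1.  -4.4 -8.7] ang [-1.4  0.1  0.1]
31 offset [  1.   -9.  -17.6] ang [-2.9  0.1  0.1]
34 offset [  1.  -14.1 -26.2] ang [-4.4  0.1  0.1]
37 offset [  1.  -19.6 -34.6] ang [-5.9  0.1  0.1]
40 offset [  0.9 -25.5 -42.6] ang [-7.4  0.1  0.1]
43 offset [  0.9 -31.8 -50.3] ang [-8.9  0.1  0.1]
46 offset [  0.9 -38.6 -57.6] ang [-10.4   0.1   0.1]
48 offset [  0.9 -43.3 -62.3] ang [-11.4   0.1   0.1]
50 offset [  0.9 -48.1 -66.8] ang [-12.4   0.1   0.1]
```

View pics/s8c.png

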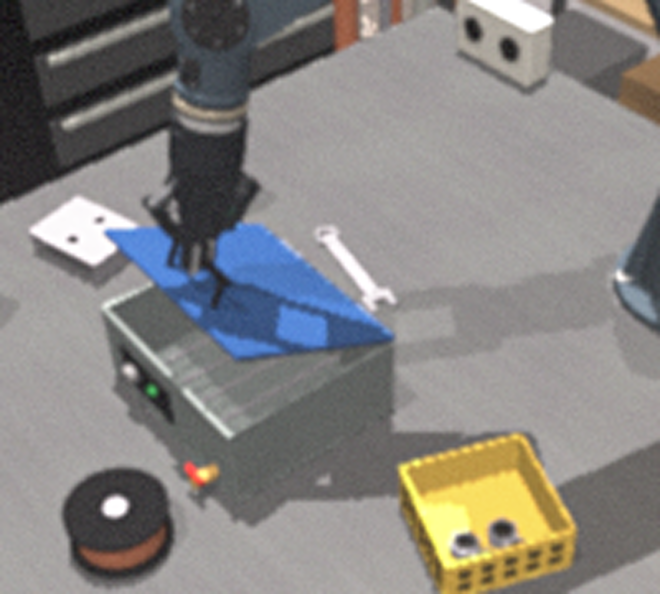

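Lid is rising with the gripper; forces small. Continue to 50°.

```bash
python3 -m crank '[{"grip":1,"offset":[0,-4.4,-8.7],"angular":[-1.4,0,0]},{"grip":1,"offset":[0,-9,-17.6],"angular":[-2.9,0,0]},{"grip":1,"offset":[0,-14.1,-26.2],"angular":[-4.4,0,0]},{"grip":1,"offset":[0,-19.6,-34.6],"angular":[-5.9,0,0]},{"grip":1,"offset":[0,-25.5,-42.6],"angular":[-7.4,0,0]},{"grip":1,"offset":[0,-31.8,-50.3],"angular":[-8.9,0,0]},{"grip":1,"offset":[0,-38.6,-57.6],"angular":[-10.4,0,0]},{"grip":1,"offset":[0,-43.3,-62.3],"angular":[-11.4,0,0]},{"grip":1,"offset":[0,-48.1,-66.8],"angular":[-12.4,0,0]},{"grip":1,"offset":[0,-48.1,-66.8],"angular":[-12.4,0,0]}]'; python3 -m crank '[{"grip":1,"offset":[0,0,0],"angular":[0,0,0]},{"grip":1,"offset":[0,0,0],"angular":[0,0,0]},{"grip":1,"offset":[0,0,0],"angular":[0,0,0]}]';  python3 - <<'E'
from h import *
log(); s=snap("scene","s9"); t=snap("top","t9"); st=manip.sense(); rel(*lid(50),st)
def corn(a):
    yaw=np.radians(-1.9); u=np.array([np.cos(yaw),np.sin(yaw),0]); v=np.array([-u[1],u[0],0]); T=np.radians(a); h=np.array([.428,-.2243,.11])
    X=u*np.cos(T)+np.array([0,0,np.sin(T)]); Z=-u*np.sin(T)+np.array([0,0,np.cos(T)])
    return [h+X*.22+Z*.008+v*b for b in (-.13,.13)]
for nm,S,c in (("s9",s,(80,260,200,400)),("t9",t,(140,240,290,420))):
    im=cv2.imread(f"pics/{nm}.png")[c[0]:c[1],c[2]:c[3]]; f=min(800/im.shape[1],590/im.shape[0]); im=cv2.resize(im,None,fx=f,fy=f,interpolation=cv2.INTER_CUBIC)
    for a,col in ((45,(0,0,255)),(50,(0,255,0)),(55,(255,0,255))):
        for p in proj(S,corn(a)):
            cv2.circle(im,(int((p[0]-c[2]+.5)*f),int((p[1]-c[0]+.5)*f)),2,col,-1)
    cv2.imwrite(f"pics/{nm}c.png",im)
E
```

```text
t: 17.45
tcp_pos: [0.5255, -0.2282, 0.2684]
tool_rot: [0.701, 0.679, 0.151, 0.157]
force: [4.7, 3.3, 2.2]
finger_gap: 0.102
t: 17.75
tcp_pos: [0.5264, -0.2282, 0.2679]
tool_rot: [0.701, 0.679, 0.151, 0.156]
force: [4.3, 2.0, 2.6]
finger_gap: 0.105
t 17.75 q [-0.754  0.292  1.823  0.429  0.734 -1.001] p [ 0.5264 -0.2282  0.2679] z [ 0.424 -0.015 -0.906] F [4.3 2.  2.6] gap 0.105
offset [ 0.7 -1.9 -0.5] ang [0.1 0.  0.1]
```

View pics/s9c.png

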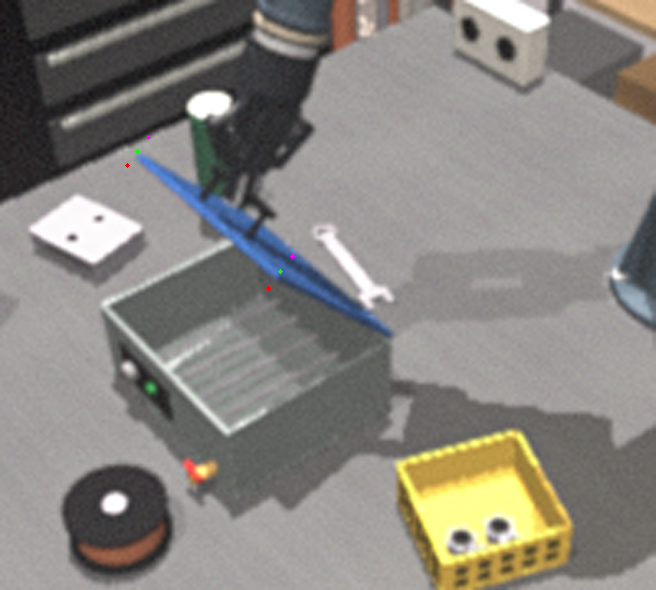

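View pics/t9c.png

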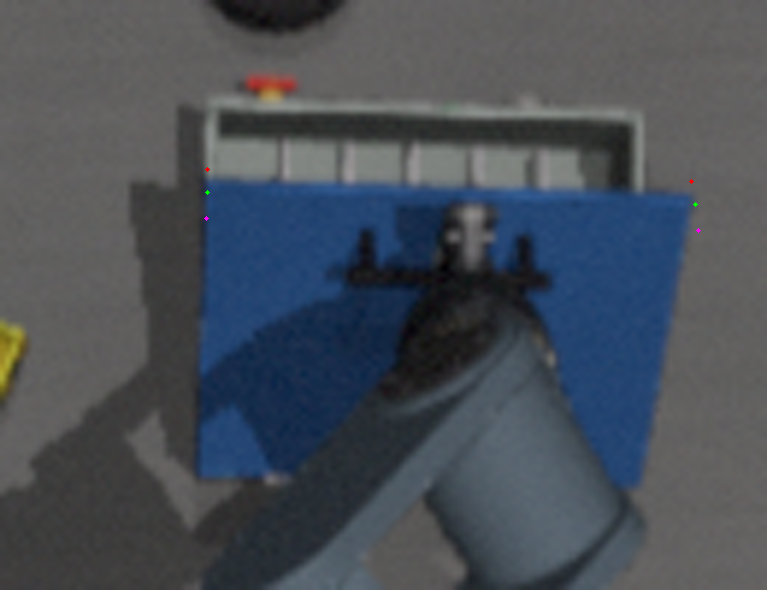

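```bash
python3 -m crank '[{"grip":1,"offset":[0,-1,-0.5],"angular":[0,0,0]},{"grip":1,"offset":[0,-2.2,-1],"angular":[0,0,0]},{"grip":1,"offset":[0,-2.2,-1],"angular":[0,0,0]},{"grip":1,"offset":[0,-2.2,-1],"angular":[0,0,0]},{"grip":1,"offset":[0,-2.2,-1],"angular":[0,0,0]},{"grip":1,"offset":[0,-2.2,-1],"angular":[0,0,0]}]';  python3 - <<'E'
from h import *
log(); s=snap("scene","s10"); t=snap("top","t10"); st=manip.sense(); rel(*lid(50),st)
R=Rn.from_quat(st["tool_rot"]).as_matrix(); B=st["tcp_pos"]-.0173*R[:,2]; u=np.array([np.cos(np.radians(-1.9)),np.sin(np.radians(-1.9))])
print("angle",np.degrees(np.arctan2(B[2]-.11,(B[:2]-[.428,-.2243])@u)-np.arctan2(.043,.19)), "r",np.hypot(B[2]-.11,(B[:2]-[.428,-.2243])@u))
def corn(a,zz):
    yaw=np.radians(-1.9); u=np.array([np.cos(yaw),np.sin(yaw),0]); v=np.array([-u[1],u[0],0]); T=np.radians(a); h=np.array([.428,-.2243,.11])
    X=u*np.cos(T)+np.array([0,0,np.sin(T)]); Z=-u*np.sin(T)+np.array([0,0,np.cos(T)])
    return [h+X*.22+Z*zz+v*b for b in (-.13,.13)]
im0=cv2.imread("pics/s10.png"); im1=cv2.imread("pics/t10.png"); tiles=[]
for im,S in ((im0,s),(im1,t)):
  for k in (0,1):
    c=proj(S,corn(50,.008))[k].round().astype(int)-10
    til=cv2.resize(im[c[1]:c[1]+20,c[0]:c[0]+20],(300,300),interpolation=cv2.INTER_CUBIC)
    for a,col in ((47,(0,0,255)),(50,(0,255,0)),(53,(255,0,255))):
      for zz,r in ((0,2),(.008,4)):
        p=proj(S,corn(a,zz))[k]; cv2.circle(til,tuple(((p-c+.5)*15).astype(int)),r,col,-1)
    tiles.append(til)
cv2.imwrite("pics/q10.png",np.vstack([np.hstack(tiles[:2]),np.hstack(tiles[2:])]))
a=cv2.resize(im0,(640,400));cv2.imwrite("pics/s10f.png",a)
E
```

```text
t: 18.45
tcp_pos: [0.5249, -0.2282, 0.2687]
tool_rot: [0.701, 0.679, 0.151, 0.157]
force: [5.8, 4.3, 4.6]
finger_gap: 0.106
t 18.45 q [-0.757  0.289  1.827  0.433  0.734 -1.006] p [ 0.5249 -0.2282  0.2687] z [ 0.426 -0.015 -0.905] F [5.8 4.3 4.6] gap 0.106
offset [ 0.7 -0.9  0.9] ang [0.2 0.1 0.1]
angle 50.04850088975171 r 0.19603404874796354
```

View pics/q10.png

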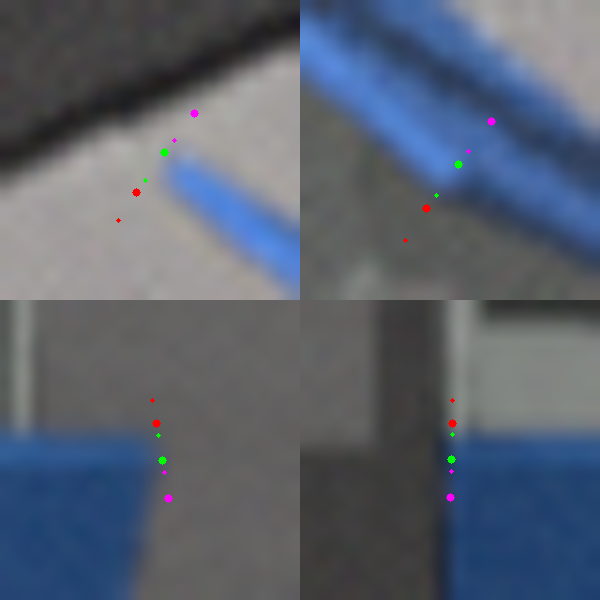

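View pics/s10f.png

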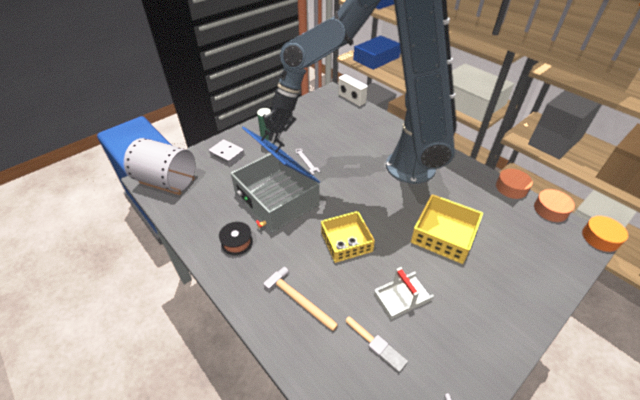

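View pics/t10.png

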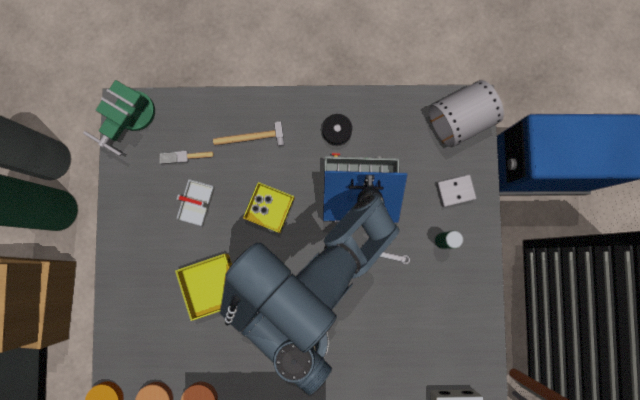

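```bash
python3 -m crank '[{"grip":1,"offset":[0,0,0],"angular":[0,0,0]},{"grip":1,"offset":[0,0,0],"angular":[0,0,0]},{"grip":1,"offset":[0,0,0],"angular":[0,0,0]},{"grip":1,"offset":[0,0,0],"angular":[0,0,0]},{"grip":1,"offset":[0,0,0],"angular":[0,0,0]}]' && python3 -c "
from station import manip
print(manip.sense()['qd'].round(4)); print(manip.sign_off())"
```

```text
t: 19.05
tcp_pos: [0.5249, -0.2282, 0.2687]
tool_rot: [0.701, 0.679, 0.151, 0.157]
force: [6.4, 3.7, 4.6]
finger_gap: 0.106
[ 0.0002  0.0005 -0.0016 -0.0013 -0.0005 -0.0001]
the job is handed in; nothing more can be done
None
```

I carried the tray by its handle to the smaller basket and tipped it to 40°. All four nuts slid in without the fingers touching them. I set the empty tray back flat where it had stood, clear of the basket. Then I raised the lid to 50°, and the gripper was still holding it when I handed in the job at 19 s.

**Final checks:**
- **Basket and tray:** the top view shows four nuts in the basket and the tray empty. The basket and the bystanders look unmoved.
- **Lid angle:** the gripper position gives 50.0°. The lid's edge in the top and scene pictures agrees to about 1°.
- **Holding still:** the arm was at rest (joint speeds below 0.002 rad/s). The wrist readings I took stayed below about 10 N, and the grip was steady.

**One small disagreement:** at first the lid measured about 0.5–1° low, and I corrected that. After that, the handle's distance from the hinge came out about 1 mm more than specified, which is within the camera calibration error.

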